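Turn over the status flag of the job tray whose pair of shoe lasts is complete

ROBOT

A 6-joint arm with a two-finger parallel gripper is mounted at the origin on the work surface. World frame = base frame: x ahead of the robot, y to its left, z up, the work surface at z = 0. Lengths are in m, angles in rad, forces in N, time in s.
With the tool pointing down it reaches from about 0.35 to 0.8 m from the base axis. Payload 7.3 kg.
Tool frame: the origin (TCP) lies at the very end of the fingers, on their centre line; the grasp point (between the pads) lies env.grasp_offset behind it (env.grasp_offset is the distance from the TCP to the grasp point, in m); z points along the fingers, y is the line along which they close (so a half turn about z gives the same grasp; the last joint's range is limited). The gripper opens to 85 mm and grips with 20 to 120 N. Pads are 22 mm wide; open, the fingers measure 114 mm over their backs; the gripper's body (76 mm by 85 mm) begins 54 mm behind the grasp point. The pads swing forward as they close: fully open they stand 13 mm farther back than shut.
Start: joints at [-1.331, 0.342, 1.524, -0, 1.275, -0.146], TCP at [0.198, -0.486, 0.231] pointing down, gripper open.
Joint ranges: [-2.53, 2.53], [-0.77, 2.02], [0.04, 2.7], [-1, 4.14], [0.28, 2.66], [-3.11, 3.11]. Speed limits (rad/s): [2.57, 2.57, 3.14, 3.14, 3.14, 3.14].

INTERFACE

Orientations are given as [roll, pitch, yaw] about the fixed x, y, z axes, in that order (R = Rz(yaw) Ry(pitch) Rx(roll)).
In Python, from plant import env gives the robot as it stands. The module is installed in compiled form; this text tells all that it offers.
- The arm moves only by the tool apply_moves, never from a script. Its argument "commands" is one flat list of numbers, 7 for each row, row after row: the shift along the tool's x, y, z in m, then the turn, a rotation vector about the tool's x, y, z in rad, then the closure in counts, from 0 (fully open) to 255 (shut). A call has 1 to 10 rows; each row shifts and turns the commanded pose from where the row before left it, along the tool's axes as they then stand; what a row does not reach is not made up. A row lasts 1/8 s, in which the tool goes at most 62.5 mm and 10.7 degrees, less where a joint would pass 70% of its speed; a pose out of reach is approached as far as the arm can. A call is refused whole if a number of a shift passes 0.0625 or a number of a turn 0.188, either way. A call with a gripper value outside its range is refused whole. The fingers move at their own pace and stop on an object; "force" is the grip in N (left out, the last holds). Time passes only in rows, so rows that do not move let the fingers close. It gives the time, the measured TCP pose, the force, the opening and the grip force at its end, in the units of the state.
- env.state(): the state, without advancing time (a new reading comes with each control period).
- env.read_camera(name): name is "side" or "top" or "wrist"; returns the picture (480x640x3 uint8, red, green, blue); there is no depth.
- env.calibration(name): a dict with "camera_matrix" (3x3 intrinsics, pixels), "eye" and "orientation" of the camera in the world. Camera axes: x right, y down, z forward; pixel columns grow to the right and rows downward; lengths in m; the calibration is good to about 2 mm. A picture is of the moment at which its call begins: read the wrist's pose just before it. calibration takes no time and is no camera call; for the wrist camera it gives the pose at the moment of the call.
- env.finish_job(): hands the job in; it is judged then, once.
The state is a dict: "time": time; "qpos": joint angles; "joint_velocities": joint speeds; "joint_torque": joint torques, N m; "eef_pos": TCP position; "eef_rot": TCP orientation; "ft_force": force on the tool from outside, world axes, zero at the start; "moment": the same for the moment, N m; "width": finger opening in m; "grasp_force": force on a finger pad.
Only numpy, scipy, OpenCV 4.12 (cv2) and the standard library are available. Lean on these libraries where they do the work, as an engineer would, in place of code of your own. Each camera call takes 0.05 s, during which the arm holds its last target. There are 200 camera calls.

TASK

Two job trays stand on the cobbler's bench, each with a flip-over status flag on its near rim; only one tray has its complete pair of wooden shoe lasts in it. Push that tray's flag over its hinge, half a turn, until it lies fully down on the other side with its sole-shaped badge face up. Push gently, and leave the other tray's flag, the lasts and the glue bottle where they are.

Things in the scene. Friction and masses are not known exactly. Their poses are not given: they have to be found in the camera images.
- tray_pair: job tray with the complete pair (two lasts): open grey plastic, 300 (x) x 210 (y) x 70 mm high, fixed to the bench. Origin: centre of its underside. Its x axis points away from the robot (turned up to 0.3 rad), y left, z up. A dark steel bracket on its near (-x) rim has a ledge, 154 to 214 mm from the origin in -x, 124 mm long in y, top 63 mm above the bench; it carries the flag
- flag_pair_hinge (a point): hinge of tray_pair's flag: middle of the hinge pin, 183 mm from the tray's origin in its -x, 95 mm above the bench (32 mm above the ledge); fixed, axes as the tray's. The pin runs along x between two steel lugs (14 mm long in y) at x = -25 and +25 mm, their tops 7 mm above the pin; flag's knuckle radius 5 mm. Two rubber rests (16 mm across), 53 mm either side of the pin, stop the flag when flat
- flag_pair (a joint): angle of tray_pair's flag about its pin (rad). 0: flat on the tray's +y side (left seen from the robot), plain riveted face up; grows as the free end rises; pi/2: straight up; pi: flat on the -y side, sole-shaped badge up. Limits 0 and pi. Starts at 0 to 0.2. The hinge is stiff (0.03 N m): the flag, 25 to 50 g, stays at any angle where it is left
- flag_pair_tip (a point): middle of the free end of tray_pair's flag, 80 mm from the pin. The flag is an aluminium plate 3 mm thick, 46 mm wide along the pin, in line with the pin; its free end overhangs the ledge by 18 mm. Behind the pin the plate goes on as a short thumb tail, 36 mm wide, ending 26 mm from the pin, with nothing beneath it but the ledge: pressed down, it kicks the flag up
- tray_odd: the other tray, alike in every way, with just one last in it. Origin and axes as tray_pair's
- flag_odd_tip (a point): middle of the free end of tray_odd's flag (same make as the other, also starting between 0 and 0.2 rad); it must stay where it is
- last_left_mid (a point): middle of the forefoot of the left one of the pair of wooden shoe lasts in tray_pair, 30 mm above its sole and about 75 mm behind its toe; a beech last 245 mm long (toe towards the robot), 78 mm wide, 97 mm high at the heel, standing loose on the tray floor, 0.45 kg
- last_right_mid (a point): the same point of the right last of that pair; same size
- last_odd_mid (a point): the same point of the single last in tray_odd; same size
- glue_mid (a point): middle of the loose white glue bottle on the bench on the robot's side of the trays, 65 mm above the bench; 58 mm across, 164 mm high with its nozzle, 0.25 kg

How it is judged:
By the outcome, as a careful person would: the job done as asked, in the order asked, and still so for the second after the job is handed in, with the robot touching nothing.
It also fails if it takes over 40 s, if anything falls off the work surface, if the arm or the gripper's body presses on something with over 40 N, if the wrist force passes 120 N, or if a joint passes its speed limit or range.

## Working session

There is one attempt and no reset: what is moved stays moved. The work goes in short steps, Python scripts to look and compute and a tool call to move; the robot and the scene stay as the last step left them, time stands still between calls to the robot, and variables do not carry over. Pictures are saved under pics/ and viewed, at most 10 in all, crops included, and the job is handed in when it is done.

Besides the shell and the picture viewer there is one more tool, called after "Request:" by a JSON object that holds its "name" and its "arguments". apply_moves: Moves the arm, as the interface text tells. Its arguments: {"type":"object","properties":{"commands":{"type":"array"},"force":{"type":"number"}},"required":["commands"]}

```bash
mkdir -p pics
python3 - <<'E'
from plant import env
import cv2,numpy as np
for n in ("top","side"):
    cv2.imwrite(f"pics/{n}0.png",env.read_camera(n)[:,:,::-1])
    c=env.calibration(n);print(n,np.round(c["camera_matrix"],1).tolist(),np.round(c["eye"],3),np.round(c["orientation"],4).tolist())
s=env.state();print(s["time"],s["eef_pos"],s["eef_rot"],s["ft_force"],env.grasp_offset)
E
```

```text
top [[579.2, 0.0, 309.4], [0.0, 579.2, 245.3], [0.0, 0.0, 1.0]] [0.441 0.022 1.12 ] [-3.0207, 0.004, -1.5657]
side [[559.4, 0.0, 318.8], [0.0, 559.4, 239.6], [0.0, 0.0, 1.0]] [ 0.548 -0.733  1.019] [-2.4606, 0.0087, -0.0547]
0.1 [ 0.19750536 -0.4860542   0.23070282] [-3.14023282e+00 -2.05580525e-04  3.85792176e-01] [ 0.15729972  0.33004184 -0.52299677] 0.0187
```

View pics/top0.png

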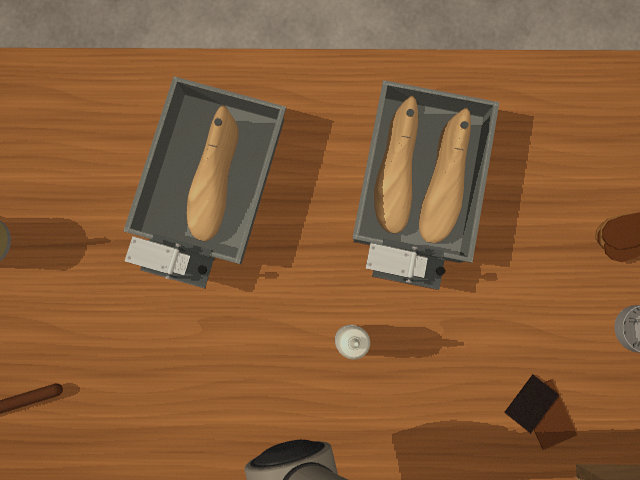

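View pics/side0.png

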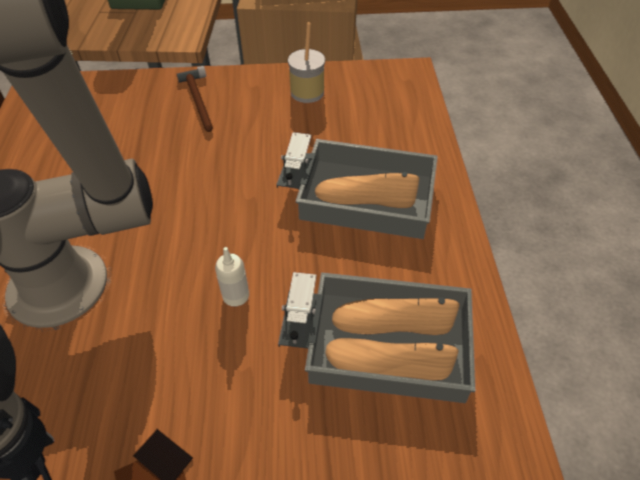

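The pair is in the right-hand tray in the top view: rim corners are near (385,82), (497,104), (472,262) and (356,241). Its flag lies left, px 367–428 at row ~260, and the bottle is at (352,341). I'll measure these more closely.

```bash
cat > h.py <<'E'
from plant import env
import cv2,numpy as np
from scipy.spatial.transform import Rotation as R
def ray(n,uv,c=None):
    c=c or env.calibration(n);K=np.array(c["camera_matrix"]);o=np.array(c["orientation"])
    M=o if o.shape==(3,3) else R.from_euler("xyz",o).as_matrix()
    return np.array(c["eye"]),M@np.linalg.solve(K,[uv[0],uv[1],1])
def plane(n,uv,z):
    e,d=ray(n,uv);return e+d*(z-e[2])/d[2]
def proj(n,p):
    c=env.calibration(n);M=R.from_euler("xyz",c["orientation"]).as_matrix()
    q=np.array(c["camera_matrix"])@(M.T@(np.array(p)-c["eye"]));return q[:2]/q[2]
def tri(a,b):
    e1,d1=ray("top",a);e2,d2=ray("side",b)
    s=np.linalg.lstsq(np.c_[d1,-d2],e2-e1,rcond=None)[0]
    p,q=e1+s[0]*d1,e2+s[1]*d2;return (p+q)/2,np.linalg.norm(p-q)
E
python3 - <<'E'
from h import *
im=cv2.imread("pics/top0.png"); si=cv2.imread("pics/side0.png")
C=[(385,82),(497,104),(472,262),(356,241)]
P=np.array([plane("top",c,.07) for c in C]);print(P.round(4)); print(P.mean(0))
for a,b in((0,3),(1,2)): v=P[a]-P[b];print(np.linalg.norm(v),np.arctan2(v[1],v[0]))
for a,b in((0,1),(3,2)): v=P[a]-P[b];print(np.linalg.norm(v),np.arctan2(v[1],v[0])-np.pi/2)
print("bottle top",plane("top",(355,342),.16))
a=cv2.resize(im[225:305,350:460],None,fx=5,fy=5,interpolation=3)
b=cv2.resize(si[260:360,270:340],None,fx=5,fy=5,interpolation=3)
o=np.zeros((500,900,3),np.uint8);o[:400,:550]=a;o[:500,550:900]=b
cv2.imwrite("pics/crop.png",cv2.resize(o,(800,444)))
E
```

```text
[[ 0.8806 -0.1142  0.07  ]
 [ 0.8382 -0.3242  0.07  ]
 [ 0.5398 -0.2687  0.07  ]
 [ 0.5773 -0.058   0.07  ]]
[ 0.70895999 -0.19126911  0.07      ]
0.3084748224677989 -0.18317224995329487
0.3035439263598451 -0.18387497240111889
0.2142155382729995 -0.1993186113477592
0.21397937356466296 -0.1762915331927648
bottle top [ 0.39899238 -0.04874522  0.16      ]
```

View pics/crop.png

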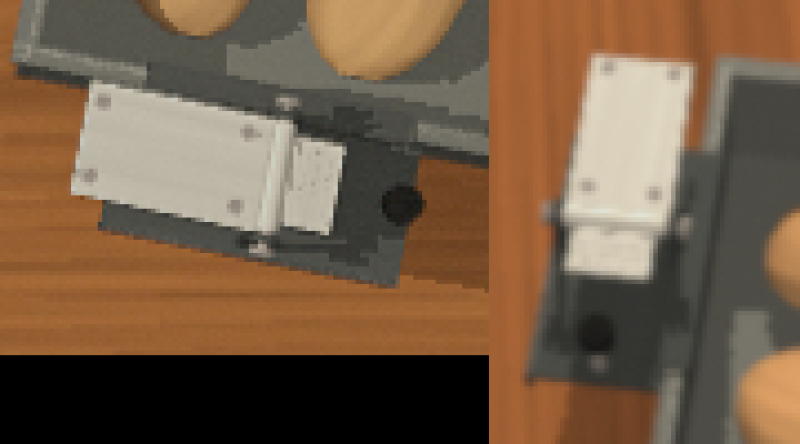

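Hinge pin middle is at crop (275,174), which is top ≈(411.9,264.2), and at side ≈(299,308.6). Flag tip middle is at top (368.5,256.5), side (304.4,274). The rest on the -y side shows as a black disc at crop (403,206).

Run:
```python
from h import *
H,e=tri((411.5,263.8),(298.6,308.2));T,e2=tri((368.1,256.1),(304,273.6))
print("hinge",H.round(4),e,"tip",T.round(4),e2)
Hp=plane("top",(411.5,263.8),.1);print("hinge plane",Hp)
yaw=-.184;o=np.array([.709,-.191])
print("from tray",o-.183*np.array([np.cos(yaw),np.sin(yaw)]))
d=T-H;print("len",np.linalg.norm(d),"elev",np.arcsin(d[2]/np.linalg.norm(d)),"yaw of tray",np.arctan2(d[1],d[0])-np.pi/2)
s=env.state();print(R.from_euler("xyz",s["eef_rot"]).as_matrix().round(3),s["qpos"])
```

```text
hinge [ 0.5331 -0.154   0.0976] 0.0007075875075425027 tip [ 0.5463 -0.0767  0.103 ] 4.5560482461983305e-05
hinge plane [ 0.53325156 -0.1535371   0.1       ]
from tray [ 0.52908909 -0.15751768]
len 0.07858452089759896 elev 0.06917369298221078 yaw of tray -0.16860829922449594
[[ 0.927  0.376 -0.   ]
 [ 0.376 -0.926  0.001]
 [ 0.    -0.001 -1.   ]] [-1.33097676e+00  3.42655043e-01  1.52489745e+00  5.85364559e-06
  1.27541544e+00 -1.45974460e-01]
```

Request:
{"name": "apply_moves", "arguments": {"commands": [0.053,-0.0203,0,0,0,0,255,0.053,-0.0203,0,0,0,0,255,0.053,-0.0203,0,0,0,0,255,0.053,-0.0203,0,0,0,0,255,0.053,-0.0203,0,0,0,0,255,0.053,-0.0203,0,0,0,0,255,0.053,-0.0203,0,0,0,0,255,0.053,-0.0203,0,0,0,0,255,0,0,0,0,0,0,255], "force": 20}}

```text
time: 1.23
eef_pos: [0.5312, -0.1733, 0.2305]
eef_rot: [-3.141, -0.0, 0.391]
ft_force: [0.1, -0.1, -0.6]
width: 0.0001
grasp_force: 0.0
```

Request:
{"name": "apply_moves", "arguments": {"commands": [0,0,0,0,0,-0.1675,255,0,0,0,0,0,-0.1675,255,0,0,0,0,0,-0.1675,255,0,0,0,0,0,-0.1675,255,0,0,0,0,0,-0.1675,255,0,0,0,0,0,-0.1675,255,0,0,0,0,0,0,255,0,0,0,0,0,0,255]}}

```text
time: 2.22
eef_pos: [0.5289, -0.1768, 0.2312]
eef_rot: [-3.141, 0.0, 1.387]
ft_force: [-0.3, 0.1, 0.2]
width: -0.0002
grasp_force: 0.0
```

```bash
cat > rel.py <<'E'
from h import *
H=np.array([.532,-.155,.096]);yaw=-.178
s=env.state();d=np.array(s["eef_pos"])-H
x=np.array([np.cos(yaw),np.sin(yaw),0]);y=np.array([-x[1],x[0],0])
print("t",s["time"],"rel tray x,y,z",round(d@x,4),round(d@y,4),round(d[2],4),"rot",np.round(s["eef_rot"],3),"want yaw",yaw+np.pi/2,"F",np.round(s["ft_force"],2),"w",s["width"])
E
python3 rel.py
python3 - <<'E'
from h import *
cv2.imwrite("pics/w1.png",env.read_camera("wrist")[:,:,::-1])
print(env.calibration("wrist"))
E
```

```text
t 2.225 rel tray x,y,z 0.0008 -0.022 0.1352 rot [-3.141  0.     1.387] want yaw 1.3927963267948966 F [-0.31  0.14  0.22] w -0.00022192633576624164
{'camera_matrix': array([[348.86158609,   0.        , 316.80220121],
       [  0.        , 348.86158609, 242.548207  ],
       [  0.        ,   0.        ,   1.        ]]), 'eye': array([ 0.54207616, -0.11283062,  0.37464655]), 'orientation': array([ 2.88030412e+00,  2.01524859e-03, -1.82130556e-01])}
```

View pics/w1.png

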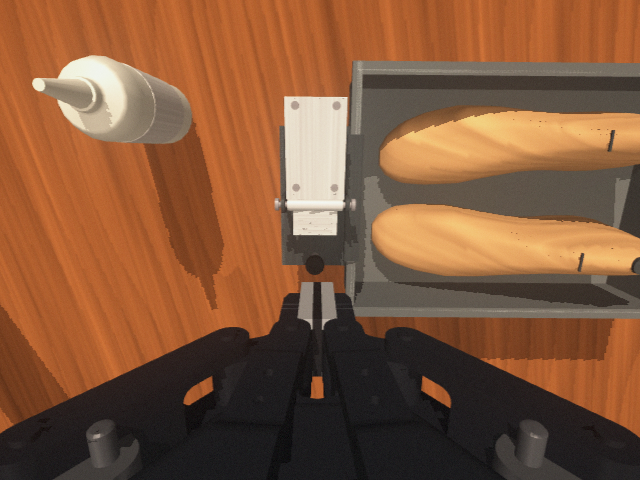

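The wrist view shows the pin from (280,204) to (351,205), with its middle at (315,205). The tail spans (293–338, 210–235) and the -y rest is at (315,265). The flag tip edge is at row 97 and the bottle is well clear at left.

Run:
```python
from h import *
H=plane("wrist",(315.5,204.7),.097);a=plane("wrist",(280,204.2),.095);b=plane("wrist",(351.5,205),.095)
print(H,np.arctan2((b-a)[1],(b-a)[0]))
print("tail end",plane("wrist",(315.5,235.5),.095), "tip",plane("wrist",(315.5,96.5),.1),"rest",plane("wrist",(315,265),.093))
```

```text
[ 0.53273435 -0.1547089   0.097     ] -0.19307405583703655
tail end [ 0.52801128 -0.18015401  0.095     ] tip [ 0.5473594  -0.07581918  0.1       ] rest [ 0.52279012 -0.20595389  0.093     ]
```

Request:
{"name": "apply_moves", "arguments": {"commands": [0,0,0.045,0,0,0,255,0,0,0.045,0,0,0,255,0,0,0.03,0,0,0,255,0,0,0.008,0,0,0,255,0,0,0.005,0,0,0,255,0,0,0.004,0,0,0,255,0,0,0.004,0,0,0,255,0,0,0,0,0,0,255]}}

```text
time: 3.28
eef_pos: [0.5299, -0.1766, 0.0909]
eef_rot: [3.14, 0.001, 1.391]
ft_force: [0.2, -0.6, 2.2]
width: 0.0
grasp_force: 0.5
```

```bash
python3 rel.py
python3 - <<'E'
from h import *
a=env.read_camera("side")[:,:,::-1];b=env.read_camera("wrist")[:,:,::-1]
cv2.imwrite("pics/s2.png",np.hstack([cv2.resize(a[200:380,220:400],(400,400)),cv2.resize(b[50:350,150:450],(400,400))]))
E
```

```text
t 3.275 rel tray x,y,z 0.0017 -0.0217 -0.0051 rot [3.140e+00 1.000e-03 1.391e+00] want yaw 1.3927963267948966 F [ 0.2  -0.57  2.19] w 2.7945382565692657e-05
```

View pics/s2.png

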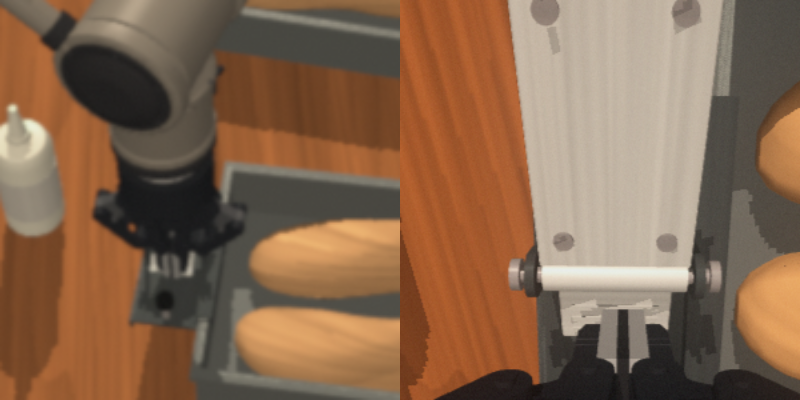

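The right half shows the fingertips pressing the tail and the flag widening towards the camera, so it is rising. I'll press deeper.

Request:
{"name": "apply_moves", "arguments": {"commands": [0,0,0.004,0,0,0,255,0,0,0.004,0,0,0,255,0,0,0.004,0,0,0,255,0,0,0,0,0,0,255]}}

```text
time: 3.88
eef_pos: [0.5289, -0.1764, 0.0776]
eef_rot: [-3.14, -0.0, 1.391]
ft_force: [0.2, -0.9, 0.1]
width: 0.0004
grasp_force: 0.2
```

```bash
python3 rel.py
python3 - <<'E'
from h import *
b=env.read_camera("wrist")[:,:,::-1]
cv2.imwrite("pics/w3.png",b)
E
```

```text
t 3.875 rel tray x,y,z 0.0007 -0.0216 -0.0184 rot [-3.14  -0.     1.391] want yaw 1.3927963267948966 F [ 0.24 -0.94  0.07] w 0.00042814329056702576
```

View pics/w3.png

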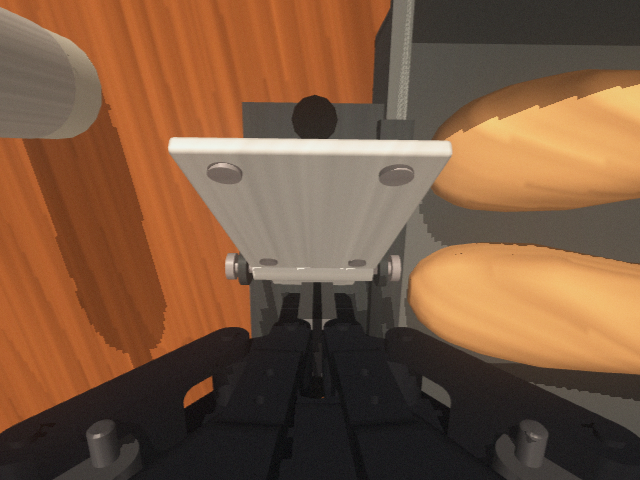

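The flag is now about 60° up: tip edge at row 145, 282 px wide, so ~57 mm below the camera. Next I go up, over to the +y side, and down to push-height.

Request:
{"name": "apply_moves", "arguments": {"commands": [0,0,-0.02,0,0,0,255,0,0,-0.055,0,0,0,255,0,0,-0.055,0,0,0,255,0.035,0,0,0,0,0,255,0.036,0,0,0,0,0,255,0.036,0,0,0,0,0,255,0,0,0.04,0,0,0,255,0,0,0.04,0,0,0,255,0,0,0,0,0,0,255]}}

```text
time: 5.05
eef_pos: [0.5462, -0.0703, 0.1255]
eef_rot: [-3.134, -0.001, 1.391]
ft_force: [-0.2, -0.7, -0.6]
width: 0.0002
grasp_force: 0.0
```

```bash
python3 rel.py
python3 - <<'E'
from h import *
a=env.read_camera("side")[:,:,::-1];b=env.read_camera("top")[:,:,::-1]
cv2.imwrite("pics/s4.png",np.hstack([cv2.resize(a[200:380,220:400],(400,400)),cv2.resize(b[200:320,350:470],(400,400))]))
E
```

```text
t 5.05 rel tray x,y,z -0.001 0.0858 0.0295 rot [-3.134e+00 -1.000e-03  1.391e+00] want yaw 1.3927963267948966 F [-0.22 -0.65 -0.64] w 0.00024719194394966134
```

View pics/s4.png

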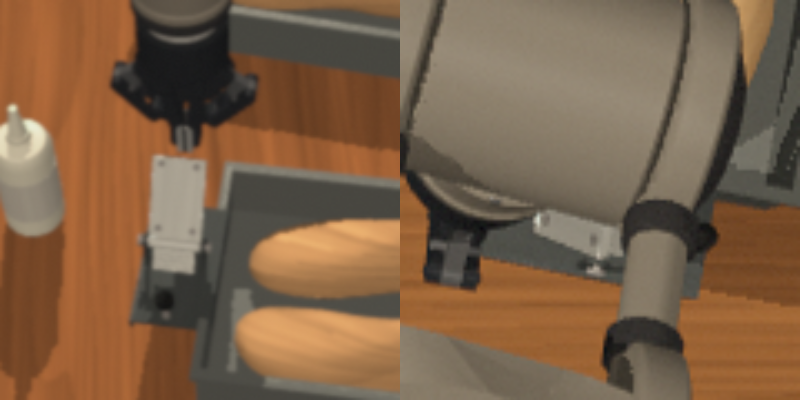

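The finger stands clear on the +y side of the raised flag (flag face at left-crop (178,200), finger at (185,135)). I'll raise a little and sweep it over gently towards -y.

Request:
{"name": "apply_moves", "arguments": {"commands": [-0.012,0,-0.012,0,0,0,255,-0.012,0,0,0,0,0,255,-0.01,0,0,0,0,0,255,-0.01,0,0,0,0,0,255,-0.01,0,0,0,0,0,255,-0.01,0,0,0,0,0,255,-0.01,0,0,0,0,0,255,0,0,0,0,0,0,255]}}

```text
time: 6.15
eef_pos: [0.535, -0.1447, 0.1401]
eef_rot: [-3.141, 0.0, 1.39]
ft_force: [-0.2, 0.8, 0.6]
width: -0.0001
grasp_force: 0.0
```

Request:
{"name": "apply_moves", "arguments": {"commands": [-0.01,0,0,0,0,0,255,-0.01,0,0,0,0,0,255,-0.01,0,0,0,0,0,255,0,0,0,0,0,0,255]}}

```text
time: 6.65
eef_pos: [0.5297, -0.1745, 0.1403]
eef_rot: [3.141, 0.0, 1.39]
ft_force: [0.4, 0.4, -0.1]
width: -0.0002
grasp_force: 0.0
```

```bash
python3 rel.py
python3 - <<'E'
from h import *
a=env.read_camera("side")[:,:,::-1];b=env.read_camera("wrist")[:,:,::-1]
cv2.imwrite("pics/s5.png",np.hstack([cv2.resize(a[200:380,220:400],(400,400)),cv2.resize(b,(400,300),interpolation=3)[:, :].copy() if 0 else cv2.copyMakeBorder(cv2.resize(b,(400,300)),0,100,0,0,0)]))
E
```

```text
t 6.65 rel tray x,y,z 0.0012 -0.0196 0.0443 rot [3.141 0.    1.39 ] want yaw 1.3927963267948966 F [ 0.44  0.42 -0.09] w -0.00024574770644352997
```

View pics/s5.png

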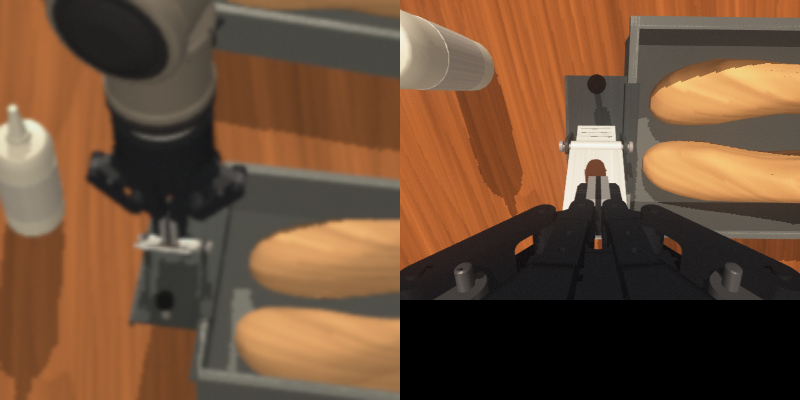

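The flag is past vertical, with the badge side now facing the wrist camera. I'll lay it down along its arc.

Request:
{"name": "apply_moves", "arguments": {"commands": [-0.006,0,0.007,0,0,0,255,-0.006,0,0.008,0,0,0,255,-0.005,0,0.008,0,0,0,255,-0.004,0,0.008,0,0,0,255,-0.003,0,0.006,0,0,0,255,0,0,0.003,0,0,0,255,0,0,0,0,0,0,255]}}

```text
time: 7.62
eef_pos: [0.5255, -0.197, 0.1001]
eef_rot: [-3.141, -0.0, 1.391]
ft_force: [-0.5, -0.2, -0.1]
width: -0.0004
grasp_force: 0.0
```

Request:
{"name": "apply_moves", "arguments": {"commands": [0,0,0.0015,0,0,0,255,0,0,0.0015,0,0,0,255,0,0,0,0,0,0,255]}}

```text
time: 8.0
eef_pos: [0.5256, -0.197, 0.0973]
eef_rot: [3.142, 0.0, 1.391]
ft_force: [-0.4, 0.3, 0.3]
width: -0.0
grasp_force: 0.0
```

```bash
python3 rel.py
```

```text
t 8.0 rel tray x,y,z 0.0011 -0.0425 0.0013 rot [3.142 0.    1.391] want yaw 1.3927963267948966 F [-0.38  0.31  0.3 ] w -4.057493075004477e-05
```

Request:
{"name": "apply_moves", "arguments": {"commands": [0,0,0.001,0,0,0,255,0,0,0.001,0,0,0,255,0,0,0,0,0,0,255]}}

```text
time: 8.38
eef_pos: [0.5257, -0.1971, 0.0964]
eef_rot: [3.141, 0.0, 1.391]
ft_force: [-2.8, 2.4, 8.7]
width: 0.0
grasp_force: 4.2
```

The force rose to 8.7 N, so the flag is on its stop. I'll back off and check.

Request:
{"name": "apply_moves", "arguments": {"commands": [0,0,-0.01,0,0,0,255,0,0,-0.05,0,0,0,255,0,0,-0.06,0,0,0,255,-0.05,-0.04,-0.03,0,0,0,255,-0.06,-0.05,0,0,0,0,255,-0.06,-0.05,0,0,0,0,255,-0.06,-0.03,0,0,0,0,255,0,0,0,0,0,0,255]}}

```text
time: 9.38
eef_pos: [0.3468, -0.3674, 0.2422]
eef_rot: [3.141, 0.001, 1.385]
ft_force: [-0.3, 0.1, 0.3]
width: -0.0
grasp_force: 0.0
```

```bash
python3 rel.py
python3 - <<'E'
from h import *
a=env.read_camera("side")[:,:,::-1];b=env.read_camera("top")[:,:,::-1]
cv2.imwrite("pics/a.png",a);cv2.imwrite("pics/b.png",b)
cv2.imwrite("pics/s6.png",np.hstack([cv2.resize(a[260:360,260:360],(400,400),interpolation=3),cv2.resize(b[0:480,0:640],(400,400))]))
cv2.imwrite("pics/s7.png",cv2.resize(b[225:305,360:470],(550,400),interpolation=3))
print(np.abs(b.astype(int)-cv2.imread("pics/top0.png"))[70:300,110:300].max())
E
```

```text
t 9.375 rel tray x,y,z -0.1446 -0.2419 0.1462 rot [3.141e+00 1.000e-03 1.385e+00] want yaw 1.3927963267948966 F [-0.29  0.07  0.3 ] w -4.294522537148238e-05
13
```

View pics/s6.png

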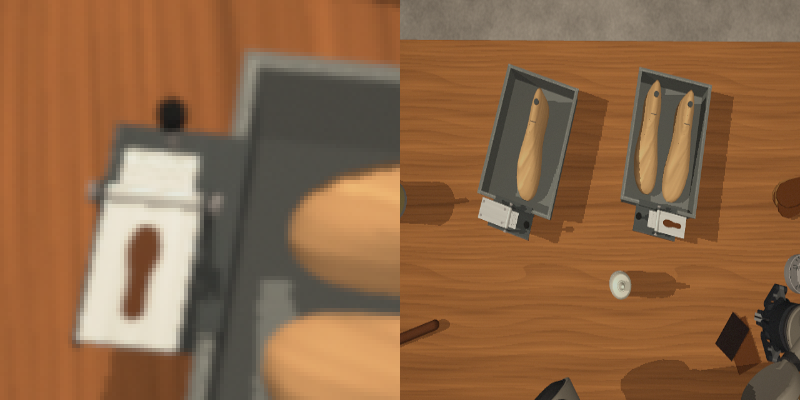

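View pics/s7.png

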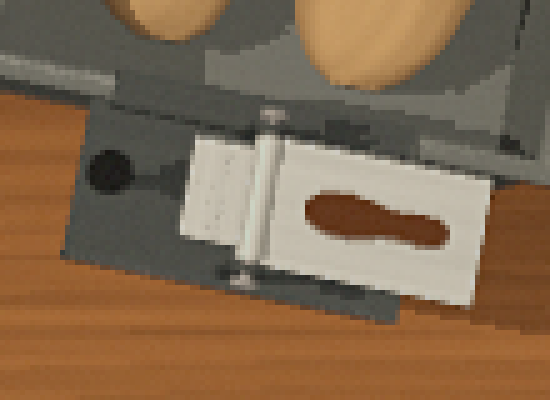

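The badge is face up, the flag lies on the -y side, and nothing else moved. I'll run a quick elevation check by triangulating the tip (top (455.8,273.2), side (292.3,346.6)).

Run:
```python
from h import *
T,e=tri((455.8,273.2),(292.3,346.6));print(T,e)
if abs(T[2]-.0965)<.006: print(env.finish_job())
```

```text
[ 0.51798911 -0.23315255  0.09226955] 0.0008407453830553841
the job is handed in; nothing more can be done
None
```

The flag on the tray with the pair of lasts is pushed over and lies flat on its other side, badge up; the other tray's flag, the lasts and the glue bottle show no movement in the pictures, and the job is handed in at about 9.5 s.

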